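# Unlatch and peel the top parts tray off its stack

### The arm

A 7-joint arm with a two-finger parallel gripper is mounted at the origin on a cart in front of the work surface, level with it; the furniture and walls round the work are solid. World frame = base frame: x ahead of the robot, y to its left, z up, the work surface at z = 0. Lengths are in m, angles in rad, forces in N, time in s.
With the tool pointing down it reaches from about 0.35 to 0.9 m from the base axis. Payload 19.9 kg.
Tool frame: the origin (TCP) lies at the very end of the fingers, on their centre line; the grasp point (between the pads) lies 19 mm behind it (r.hold_point_z is the distance from the TCP to the grasp point, in m); x points along the fingers, y is the direction in which the jaws open and shut, and the axes are right-handed (so a half turn about x gives the same grasp; the last joint's range is limited). The gripper opens to 85 mm and grips with 20 to 120 N. Pads are 22 mm wide; open, the fingers measure 114 mm over their backs; the gripper's body (76 mm by 85 mm) begins 54 mm behind the grasp point. The pads swing forward as they close: fully open they stand 13 mm farther back than shut.
Start: joints at [1.071, 0.417, -0.01, 1.614, 0.005, 1.111, -0.053], TCP at [0.277, -0.56, 0.231] pointing down, gripper open.
Joint ranges: [-2.81, 2.81], [-0.39, 2.02], [-1.27, 1.25], [0.06, 2.57], [-1.19, 4.33], [0.19, 2], [-2.82, 2.82]. Speed limits (rad/s): [1.89, 1.89, 2.39, 2.39, 3.01, 3.01, 3.01].

### API

Orientations are given as a rotation vector (axis times angle).
In Python, from station import status, cams, finish_job, r gives the robot as it stands.
- The arm moves only by the tool arm_command, never from a script. Its argument "series" is a list of rows, each a list of 7 numbers: the opening, from 0 (shut) to 1 (fully open), then the shift along the tool's x, y, z in mm, then the turn, a rotation vector about the tool's x, y, z in rad. A call has 1 to 8 rows; each row is the pose to reach, as a shift and turn from the pose commanded when the call began, along the tool's axes at that moment; what a row does not reach only later rows make up. A row lasts 1/10 s, in which the tool goes at most 50 mm and 8.59 degrees, less where a joint would pass 70% of its speed; a pose out of reach is approached as far as the arm can. A call with a gripper value outside its range is refused whole. The fingers move at their own pace and stop on an object; "newtons" is the grip in N (left out, the last holds). Time passes only in rows, so rows that repeat a pose let the fingers close. It gives the time, the measured TCP pose, the force and the opening at its end, in the units of the state.
- status.observe(): the state, without advancing time (a new reading comes with each control period).
- cams.grab_frame(name): name is "scene" or "top" or "wrist"; returns (picture, depth): 384x512x3 uint8, red, green, blue; 384x512 float32, m along the optical axis (not along the pixel's ray), 0 where there is no reading.
- cams.camera_info(name): a dict with "fx", "fy", "cx", "cy" (pixels), "k1" (the pictures are not rectified: a ray, as slopes to the right and down, at radius r is drawn at 1 + k1 r^2 times it, then the intrinsics apply), "cam_to_world" (4x4, takes a point from camera to world coordinates); the wrist camera has in their place "hand_eye" (4x4, takes a point from camera to tool coordinates, whose origin is the TCP and whose axes are the tool frame's). Camera axes: x right, y up, looking along -z (the intrinsics and any distortion apply to the point x, -y, -z); pixel columns grow to the right and rows downward; lengths in m; the calibration is good to about 2 mm. A picture is of the moment at which its call begins: read the wrist's pose just before it. camera_info takes no time and is no camera call.
- finish_job(): hands the job in, once; it reports no verdict.
Trained networks look in the newest picture that a camera, given by its name, has taken for a name from the list of things; names that differ only in an ending like _2 or _b are one class to them, and where a whole thing is asked for, a point or a joint stands for the part that bears it (a point fixed in the world has none). Each returns a list of dicts, best first, with "conf" (0 to 1); they miss things now and then, are a little off and sometimes report something else, mostly with a low value. They report only what shows in the picture. A call takes as long as a camera call.
- cams.outline_of(target, camera): "mask" (384x512 bool, what is visible of it).
- cams.landmark_of(target, camera): "xyz" ([x, y, z] in m, in the coordinates of the camera as it stood for that picture, good to about 4 mm: a listed point, or the origin of a listed thing).
The state is a dict: "t": time; "joint_pos": joint angles; "joint_vel": joint speeds; "joint_efforts": joint torques, N m; "position": TCP position; "ee_rot": TCP orientation; "contact_force": force on the tool from outside, world axes, zero at the start; "torque": the same for the moment, N m; "grip_width": finger opening in m.
Only numpy, scipy, OpenCV 4.12 (cv2) and the standard library are available. Lean on these libraries where they do the work, as an engineer would, in place of code of your own. Each camera call takes 0.05 s, during which the arm holds its last target. There are 200 camera calls.

### The job

Free the top parts tray: turn the latch beside the stack clockwise until it clicks over its detent and its finger is clear of the tray. Then peel the tray off by its corner grip tab, raising that corner well clear while the opposite corner still sits on the stack, and only then take it off entirely. Finish while holding the tray up roughly level, right side up, over the middle of the notebook and not lower than about a hand's breadth (10 cm); do not put it down or let go, and leave the mug, tape roll and jar where they are.

Things in the scene. Friction and masses are not known exactly. Their poses are not given: they have to be found in the camera images.
- holder: Fixed aluminium base plate 184 x 212 x 10 mm with the stack's two lower dark grey trays fixed on it. Origin: on the table at the stack's centre; x along the trays' 150 mm length, y along their 110 mm width, toward the latch, whose pillar (40 mm across) has its axis at (0, +80 mm). Place and yaw vary.
- latch (a joint): Latch angle, rad. 0 = closed, as at the start: steel finger over the middle of the tray's long rim. Grows clockwise seen from above to the stop at 1.2 = open, finger clear. It turns easily but for a spring detent, which opposes between about 0.35 and 0.6 with up to about 0.15 N m and clicks past at 0.6; it stays where it is left beyond that.
- latch_grip (a point): On the latch's vertical axis at mid height of its black bar grip, 71 mm above the table. The bar is 46 mm long, 12 mm thick, 24 mm high (59 to 83 mm above the table); at latch angle 0 its length runs along the holder's y. This frame turns with the latch; at angle 0 its axes are the holder's.
- tray: Dark grey formed top tray, loose, 100 g: rim 150 x 110 mm, 4 mm thick, round a six-pocket well that reaches 16 mm below the rim. Origin: centre of the underside of the rim, at the start 40 mm above the table with axes as the holder's. z is up when it is right side up.
- tab (a point): Middle of the upright grip fin at the tray's (-x, -y) corner, away from the latch: 10 mm thick, 34 mm long, 28 mm high above the rim (top 72 mm above the table at the start). At (-81.5, -59.7, +22) mm in the tray's frame. Its length runs along the tray's diagonal, 0.633 rad from tray +x toward +y; pinch it across its thickness. Axes as the tray's.
- near_corner (a point): The tray's rim corner at the tab, underside: (-75, -55, 0) mm in the tray's frame.
- far_corner (a point): The tray's rim corner across the diagonal from the tab, underside: (75, 55, 0) mm in the tray's frame.
- clip (a point): Bead of one of four spring clips on the holder, at x = +-45, y = +-57 mm of its frame (this one -45, -57), tops 51 mm above the table, 16 mm long. Each holds the tray rim down with some 6 to 10 N until the rim has risen about 3 mm, then gives way sideways. Not to be handled. Raised by the tab corner the tray lets go clip by clip with under 20 N.
- notebook: Spiral notebook lying on the table, fixed, 210 x 152 x 14 mm (210 along its x). Origin: centre of its underside. Place and yaw vary.
- mug: Blue and white mug with handle, 78 x 112 x 92 mm, standing behind the work; origin centre of its underside. Leave alone.
- tape_roll: Roll of yellowish tape lying flat, 96 mm across, 25 mm high; origin centre of its underside. Leave alone.
- jar: Small round jar with red lid, 44 mm across, 40 mm high, to the right of the stack; origin centre of its underside. Leave alone.

How it is judged:
By the outcome, as a careful person would: the job done as asked, in the order asked, and still so for the second after the job is handed in, while the arm keeps its last pose, push and grip.
It also fails if it takes over 61 s, if anything falls off the work surface, if the arm or the gripper's body presses on something with over 40 N, if the wrist force passes 120 N, or if a joint passes its speed limit or range.

## Working session

There is one attempt and no reset: what is moved stays moved. The work goes in short steps, Python scripts to look and compute and a tool call to move; the robot and the scene stay as the last step left them, time stands still between calls to the robot, and variables do not carry over. Pictures are saved under pics/ and viewed, about 8 in all and at most 12, crops included, and the job is handed in when it is done.

Besides the shell and the picture viewer there is one more tool, called after "Request:" in YAML: its name, and indented under it one key for each argument. arm_command: Moves the arm, as the interface text tells. Its arguments: {"type":"object","properties":{"series":{"type":"array"},"newtons":{"type":"number"}},"required":["series"]}

```bash
mkdir -p pics; ls; cat > h.py <<'E'
import numpy as np, cv2
from scipy.spatial.transform import Rotation as R
from station import status, cams, r
np.set_printoptions(precision=4,suppress=True)
def tcp():
    s=status.observe(); T=np.eye(4); T[:3,:3]=R.from_rotvec(s["ee_rot"]).as_matrix(); T[:3,3]=s["position"]; return T
def c2w(cam):
    i=cams.camera_info(cam)
    return np.array(i["cam_to_world"]) if "cam_to_world" in i else tcp()@np.array(i["hand_eye"])
def find(cam,names):
    T=c2w(cam); pic,d=cams.grab_frame(cam)
    for n in names:
        for k in cams.landmark_of(n,cam)[:2]:
            print(cam,n,round(k["conf"],2),(T@np.r_[k["xyz"],1])[:3])
    return pic,d,T
def save(pic,n): cv2.imwrite(f"pics/{n}.png",pic[:,:,::-1])
E
python3 - <<'E'
from h import *
p=[]
for c in("scene","top"):
    pic,d,T=find(c,["holder","latch_grip","tray","tab","near_corner","far_corner","notebook","mug","tape_roll","jar"]); p.append(pic)
save(np.vstack(p)[:, :],"a") if 0 else save(cv2.resize(np.hstack(p),(800,300)),"a")
s=status.observe();print(s["t"],s["position"],s["ee_rot"],R.from_rotvec(s["ee_rot"]).as_matrix(),r.hold_point_z, s["grip_width"])
E
```

```text
pics
scene holder 0.92 [ 0.586  -0.1989 -0.0037]
scene tray 0.97 [ 0.5872 -0.1976  0.0441]
scene tab 0.9 [ 0.5101 -0.2641  0.063 ]
scene near_corner 0.77 [ 0.5147 -0.2633  0.0418]
scene far_corner 0.77 [ 0.6543 -0.1412  0.0406]
scene notebook 0.95 [ 0.5617  0.267  -0.0007]
scene notebook 0.3 [ 0.5508 -0.4806 -0.0048]
scene mug 0.6 [ 0.7946 -0.0103 -0.0009]
scene tape_roll 0.68 [0.767  0.1997 0.0004]
scene jar 0.54 [ 0.5522 -0.4855 -0.0023]
scene jar 0.44 [ 0.5105 -0.2632  0.0618]
top latch_grip 0.56 [ 0.5734 -0.1208  0.0691]
top tray 0.57 [ 0.5837 -0.2009  0.04  ]
top tab 0.68 [ 0.5052 -0.2655  0.0585]
top near_corner 0.75 [ 0.5115 -0.2627  0.0406]
top far_corner 0.87 [ 0.6519 -0.1406  0.0434]
top notebook 0.75 [ 0.558   0.2657 -0.0019]
top mug 0.67 [ 0.7974 -0.0084 -0.0019]
top tape_roll 0.58 [0.7623 0.2002 0.0007]
top jar 0.5 [ 0.554  -0.4847  0.0005]
top jar 0.43 [ 0.5551  0.2659 -0.0039]
1.1 [ 0.2768 -0.5603  0.2313] [ 1.9664  0.4593 -1.9665] [[-0.0001  0.4429 -0.8966]
 [ 0.0001 -0.8966 -0.4429]
 [-1.     -0.0001  0.    ]] 0.0187 0.08545298792969708
```

View pics/a.png

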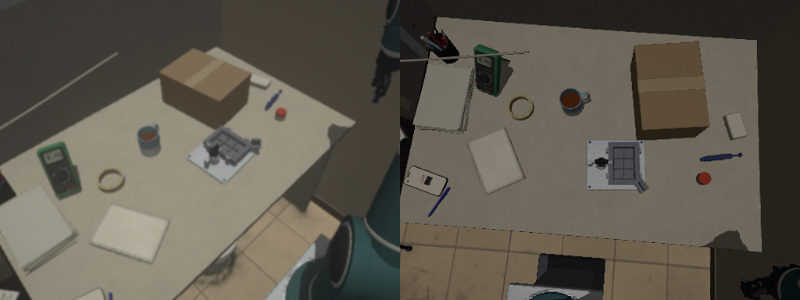

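```bash
python3 - <<'E'
from h import *
# outlines -> yaw from top depth
i=cams.camera_info("top");T=c2w("top");pic,d=cams.grab_frame("top")
K=np.array([[i["fx"],0,i["cx"]],[0,i["fy"],i["cy"]],[0,0,1]])
for n,lo,hi in(("tray",.036,.05),("notebook",.005,.03),("holder",.003,.2),("latch_grip",.07,.095)):
    o=cams.outline_of(n,"top")
    if not o: print(n,"none");continue
    m=o[0]["mask"]; v,u=np.nonzero(m&(d>0)); z=d[v,u]
    q=cv2.undistortPoints(np.c_[u,v].astype(float)[:,None],K,np.array([i["k1"],0,0,0.]))[:,0]
    P=np.c_[q[:,0]*z,-q[:,1]*z,-z,np.ones(len(z))]@T.T
    P=P[(P[:,2]>lo)&(P[:,2]<hi)]
    print(n,o[0]["conf"],len(P),np.median(P[:,2]),cv2.minAreaRect((P[:,:2]*1000).astype(np.float32)))
save(cv2.resize(pic[100:330,230:512] if 0 else pic,(800,600)),"b")
E
```

```text
tray 0.77 1154 0.04294228304549241 ((569.6109008789062, -215.14199829101562), (177.63778686523438, 135.4344940185547), 4.2779765129089355)
notebook none
holder 0.81 2544 0.00949797986855394 ((579.1339111328125, -174.28103637695312), (186.23806762695312, 212.11573791503906), 4.26370906829834)
latch_grip 0.51 83 0.08173133241212582 ((575.9016723632812, -121.88919067382812), (11.299153327941895, 42.81489181518555), 3.5912678241729736)
```

```bash
cat >> h.py <<'E'
def rot(yaw,pitch=None):
    y=np.array([np.cos(yaw),np.sin(yaw),0]);x=np.array([0,0,-1.]);return np.c_[x,y,np.cross(x,y)]
def delta(p,Rt):
    T=tcp(); print("mm",T[:3,:3].T@(np.array(p)-T[:3,3])*1000,"rv",R.from_matrix(T[:3,:3].T@Rt).as_rotvec(), "t",status.observe()["t"])
E
python3 - <<'E'
from h import *
delta([.577,-.1205,.2],rot(.0745)); print(cams.camera_info("wrist")["hand_eye"])
E
```

```text
mm [  31.2636 -261.3676 -463.9588] rv [-1.1865 -0.      0.0001] t 1.35
[[-0.0002  0.2786 -0.9604 -0.1428]
 [ 1.      0.0001 -0.0002  0.0002]
 [ 0.     -0.9604 -0.2786 -0.07  ]
 [ 0.      0.      0.      1.    ]]
```

Request:
arm_command:
  series:
    - [1, 31, -261, -464, -1.1865, 0, 0]
    - [1, 31, -261, -464, -1.1865, 0, 0]
    - [1, 31, -261, -464, -1.1865, 0, 0]
    - [1, 31, -261, -464, -1.1865, 0, 0]
    - [1, 31, -261, -464, -1.1865, 0, 0]
    - [1, 31, -261, -464, -1.1865, 0, 0]
    - [1, 31, -261, -464, -1.1865, 0, 0]
    - [1, 31, -261, -464, -1.1865, 0, 0]

```text
t: 2.15
position: [0.503, -0.229, 0.2082]
ee_rot: [1.15, 1.245, -1.15]
contact_force: [1.9, -0.5, -0.5]
grip_width: 0.0854
```

```bash
python3 - <<'E'
from h import *
pic,d,T=find("wrist",["latch_grip","tab","tray","holder"])
save(pic,"c")
delta([.577,-.1205,.16],rot(.0745))
E
```

```text
wrist latch_grip 0.89 [ 0.5813 -0.1262  0.0771]
wrist tab 0.79 [ 0.509  -0.2643  0.062 ]
wrist tray 0.79 [ 0.5826 -0.2029  0.0446]
mm [  47.9217   82.9838 -104.7133] rv [-0.0007  0.0002  0.0003] t 2.4
```

View pics/c.png

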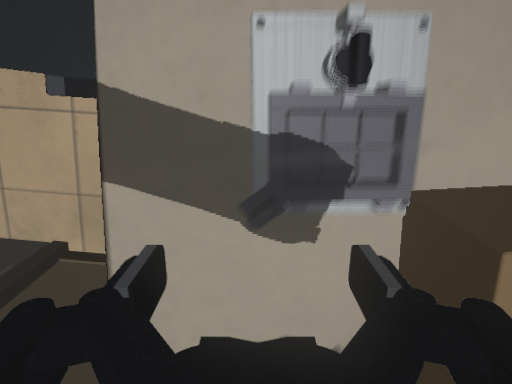

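Request:
arm_command:
  series:
    - [1, 48, 83, -104, 0, 0, 0]
    - [1, 48, 83, -104, 0, 0, 0]
    - [1, 48, 83, -104, 0, 0, 0]
    - [1, 48, 83, -104, 0, 0, 0]
    - [1, 48, 83, -104, 0, 0, 0]

```text
t: 2.9
position: [0.5769, -0.1215, 0.1596]
ee_rot: [1.154, 1.244, -1.156]
contact_force: [0.0, -0.4, 0.7]
grip_width: 0.0854
```

```bash
python3 - <<'E'
from h import *
pic,d,T=find("wrist",["latch_grip","tab","tray"])
delta([.577,-.1215,.066],rot(.0745))
save(pic,"d")
E
```

```text
wrist latch_grip 0.7 [ 0.583  -0.124   0.0761]
wrist tab 0.98 [ 0.5077 -0.2668  0.0655]
wrist tray 0.93 [ 0.5841 -0.199   0.0403]
mm [94.4376  0.2746 -1.1414] rv [-0.0027  0.0008 -0.0003] t 3.1
```

View pics/d.png

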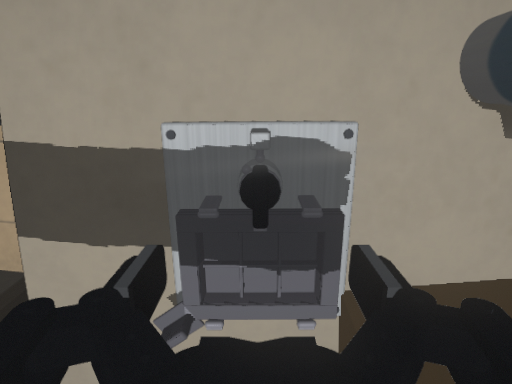

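Request:
arm_command:
  series:
    - [1, 45, 1.5, -1, 0, 0, 0]
    - [1, 75, 1.5, -1, 0, 0, 0]
    - [1, 94, 1.5, -1, 0, 0, 0]
    - [1, 94, 1.5, -1, 0, 0, 0]
    - [1, 94, 1.5, -1, 0, 0, 0]

```text
t: 3.6
position: [0.5787, -0.1204, 0.0668]
ee_rot: [1.155, 1.243, -1.155]
contact_force: [0.2, -0.1, 0.5]
grip_width: 0.0855
```

Request:
arm_command:
  series:
    - [0, 0, 0, 0, 0, 0, 0]
    - [0, 0, 0, 0, 0, 0, 0]
    - [0, 0, 0, 0, 0, 0, 0]
    - [0, 0, 0, 0, 0, 0, 0]
    - [0, 0, 0, 0, 0, 0, 0]
    - [0, 0, 0, 0, 0, 0, 0]
    - [0, 0, 0, 0, 0, 0, 0]
    - [0, 0, 0, 0, 0, 0, 0]
  newtons: 30

```text
t: 4.4
position: [0.5788, -0.1197, 0.0663]
ee_rot: [1.154, 1.243, -1.154]
contact_force: [-1.5, -0.7, 6.0]
grip_width: 0.0116
```

Request:
arm_command:
  series:
    - [0, -1, 0, 0, 0.12, 0, 0]
    - [0, -1, 0, 0, 0.24, 0, 0]
    - [0, -1, 0, 0, 0.36, 0, 0]
    - [0, -1, 0, 0, 0.48, 0, 0]
    - [0, -1, 0, 0, 0.6, 0, 0]
    - [0, -1, 0, 0, 0.7, 0, 0]
    - [0, -1, 0, 0, 0.8, 0, 0]
    - [0, -1, 0, 0, 0.9, 0, 0]
  newtons: 50

```text
t: 5.2
position: [0.5785, -0.1196, 0.0665]
ee_rot: [1.789, 0.696, -1.789]
contact_force: [1.7, 0.2, -7.9]
grip_width: 0.0106
```

Request:
arm_command:
  series:
    - [0, 0, 0, 0, 0.1, 0, 0]
    - [0, 0, 0, 0, 0.2, 0, 0]
    - [0, 0, 0, 0, 0.26, 0, 0]
    - [0, 0, 0, 0, 0.29, 0, 0]
    - [0, 0, 0, 0, 0.29, 0, 0]
    - [0, 0, 0, 0, 0.29, 0, 0]

```text
t: 5.8
position: [0.5784, -0.1195, 0.0665]
ee_rot: [1.967, 0.458, -1.968]
contact_force: [4.5, 0.3, -14.2]
grip_width: 0.0105
```

```bash
python3 - <<'E'
from h import *
print(tcp(),status.observe()["torque"],status.observe()["contact_force"])
E
```

```text
[[-0.0006  0.4412 -0.8974  0.5784]
 [ 0.0003 -0.8974 -0.4412 -0.1195]
 [-1.     -0.0005  0.0005  0.0665]
 [ 0.      0.      0.      1.    ]] [ 0.05   -1.0866 -0.0409] [  4.5385   0.316  -14.159 ]
```

Request:
arm_command:
  series:
    - [0.5, 0, 0, 0, 0, 0, 0]
    - [0.5, 0, 0, 0, 0, 0, 0]
    - [0.5, 0, 0, 0, 0, 0, 0]
    - [0.5, -30, 0, 0, 0, 0, 0]
    - [1, -70, 0, 0, 0, 0, 0]
    - [1, -110, 0, 0, 0, 0, 0]
    - [1, -110, 0, 0, 0, 0, 0]

```text
t: 6.5
position: [0.581, -0.1201, 0.1827]
ee_rot: [1.975, 0.453, -1.96]
contact_force: [0.0, 0.5, 0.2]
grip_width: 0.0838
```

```bash
python3 - <<'E'
from h import *
pic,d,T=find("wrist",["latch_grip","tab","tray","near_corner","far_corner"])
save(pic,"e")
delta([.507,-.266,.16],rot(.0745+.633-np.pi/2)); print(tcp()[:3,3],status.observe()["contact_force"])
E
```

```text
wrist latch_grip 0.87 [ 0.5795 -0.1248  0.0725]
wrist tab 0.85 [ 0.5083 -0.2659  0.0654]
wrist tray 0.8 [ 0.5813 -0.2017  0.0377]
wrist near_corner 0.82 [ 0.5158 -0.2611  0.0394]
wrist near_corner 0.16 [ 0.5841 -0.1228  0.0726]
mm [ 16.0582 100.2386 128.1762] rv [-0.2521  0.0013  0.0013] t 6.8
[ 0.5781 -0.1196  0.176 ] [ 0.2588 -0.5021 -0.6619]
```

View pics/e.png

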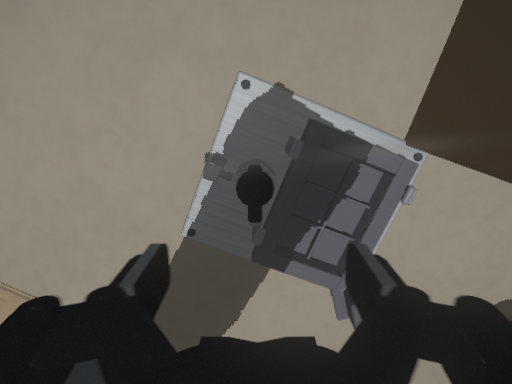

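Request:
arm_command:
  series:
    - [1, 16, 100, 128, -0.252, 0.001, 0.001]
    - [1, 16, 100, 128, -0.252, 0.001, 0.001]
    - [1, 16, 100, 128, -0.252, 0.001, 0.001]
    - [1, 16, 100, 128, -0.252, 0.001, 0.001]
    - [1, 16, 100, 128, -0.252, 0.001, 0.001]
    - [1, 16, 100, 128, -0.252, 0.001, 0.001]

```text
t: 7.4
position: [0.5076, -0.2652, 0.1604]
ee_rot: [1.812, 0.669, -1.81]
contact_force: [1.2, 0.5, -0.3]
grip_width: 0.0852
```

```bash
python3 - <<'E'
from h import *
pic,d,T=find("wrist",["tab","tray","far_corner","latch_grip"])
save(pic,"f")
delta([.5078,-.2657,.048],rot(.0745+.633-np.pi/2)); print(tcp()[:3,3],status.observe()["contact_force"])
E
```

```text
wrist tab 0.56 [ 0.5067 -0.2662  0.0642]
wrist tray 0.62 [ 0.5839 -0.2009  0.0391]
wrist latch_grip 0.53 [ 0.5154 -0.2617  0.035 ]
mm [112.9574   0.3869   0.9823] rv [ 0.0015 -0.0011 -0.0009] t 7.65
[ 0.5081 -0.2648  0.161 ] [ 0.2939 -0.0465  0.4668]
```

View pics/f.png

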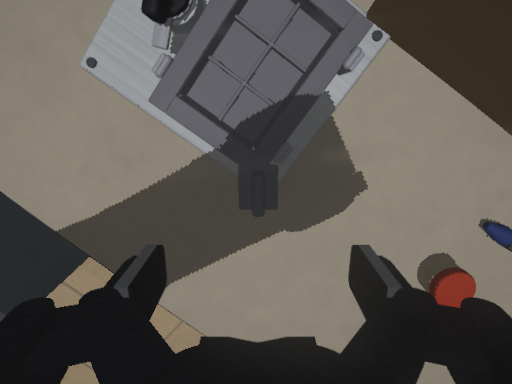

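Request:
arm_command:
  series:
    - [1, 45, 0.4, 1, 0, 0, 0]
    - [1, 85, 0.4, 1, 0, 0, 0]
    - [1, 110, 0.4, 1, 0, 0, 0]
    - [1, 110, 0.4, 1, 0, 0, 0]
    - [0, 110, 0.4, 1, 0, 0, 0]
    - [0, 110, 0.4, 1, 0, 0, 0]
    - [0, 110, 0.4, 1, 0, 0, 0]
    - [0, 110, 0.4, 1, 0, 0, 0]
  newtons: 60

```text
t: 8.45
position: [0.5077, -0.267, 0.0521]
ee_rot: [1.812, 0.666, -1.808]
contact_force: [0.3, 0.1, -0.2]
grip_width: 0.0282
```

Request:
arm_command:
  series:
    - [0, 0, 0, 0, 0, 0, 0]
    - [0, 0, 0, 0, 0, 0, 0]
    - [0, 0, 0, 0, 0, 0, 0]
    - [0, 0, 0, 0, 0, 0, 0]
    - [0, 0, 0, 0, 0, 0, 0]
    - [0, 0, 0, 0, 0, 0, 0]
  newtons: 115

```text
t: 9.05
position: [0.5075, -0.2669, 0.0518]
ee_rot: [1.812, 0.667, -1.809]
contact_force: [-3.0, 0.5, 11.2]
grip_width: 0.0073
```

```bash
cat >> h.py <<'E'
def arc(P,phis,T=None):
    T=tcp() if T is None else T
    d=np.array(P)-T[:3,3]; d[2]=0; d/=np.linalg.norm(d); a=np.cross(d,[0,0,1.]) # tab side up
    for f in phis:
        Q=R.from_rotvec(-a*f).as_matrix()
        if (Q@(T[:3,3]-P)+P)[2]<T[2,3]: Q=Q.T
        p=Q@(T[:3,3]-P)+P
        print(f,"mm",T[:3,:3].T@(p-T[:3,3])*1000,"rv",R.from_matrix(T[:3,:3].T@Q@T[:3,:3]).as_rotvec(),"dz",p[2]-T[2,3])
E
python3 - <<'E'
from h import *
c,s=np.cos(.0745),np.sin(.0745)
o=np.array([.5835,-.2005]); P=np.r_[o+[c*.075-s*.055,s*.075+c*.055],.040]
print(P); arc(P,[.02,.04,.07,.1,.15,.2,.25,.3,.35]); print(tcp()[:3,3],status.observe()["contact_force"],status.observe()["grip_width"],status.observe()["torque"])
E
```

```text
[ 0.6542 -0.1401  0.04  ]
0.02 mm [-3.876   0.0049 -0.2784] rv [-0.     -0.02    0.0001] dz 0.0038763102066193614
0.04 mm [-7.7457  0.0095 -0.6343] rv [-0.0001 -0.04    0.0002] dz 0.007746359956708394
0.07 mm [-13.5349   0.0154  -1.3131] rv [-0.0001 -0.07    0.0004] dz 0.013536310882303358
0.1 mm [-19.3012   0.0204  -2.1652] rv [-0.0002 -0.1     0.0005] dz 0.01930348301903937
0.15 mm [-28.8465   0.0266  -3.9684] rv [-0.0002 -0.15    0.0008] dz 0.028850731828284397
0.2 mm [-38.2898   0.0301  -6.2464] rv [-0.0003 -0.2     0.0011] dz 0.038296436583528694
0.25 mm [-47.6074   0.0308  -8.9935] rv [-0.0004 -0.25    0.0013] dz 0.04761698794211205
0.3 mm [-56.7761   0.0288 -12.2029] rv [-0.0005 -0.3     0.0016] dz 0.05678908937968733
0.35 mm [-65.7729   0.024  -15.8665] rv [-0.0006 -0.35    0.0019] dz 0.06578981541939871
[ 0.5075 -0.2669  0.0518] [-3.0011  0.5101 11.2217] 0.007294624821338698 [0.4568 0.6641 0.1562]
```

Request:
arm_command:
  series:
    - [0, -2, 0, -0.1, 0, -0.01, 0]
    - [0, -4, 0, -0.3, 0, -0.02, 0]
    - [0, -7.7, 0, -0.6, 0, -0.04, 0]
    - [0, -10.6, 0, -1, 0, -0.055, 0]
    - [0, -13.5, 0, -1.3, 0, -0.07, 0]
    - [0, -16.4, 0, -1.7, 0, -0.085, 0]
    - [0, -19.3, 0, -2.2, 0, -0.1, 0]
    - [0, -19.3, 0, -2.2, 0, -0.1, 0]

```text
t: 9.85
position: [0.5099, -0.2652, 0.071]
ee_rot: [1.708, 0.628, -1.885]
contact_force: [2.6, -2.8, 2.5]
grip_width: 0.0069
```

```bash
python3 - <<'E'
from h import *
pic,d,T=find("wrist",["tab","tray","near_corner","far_corner"])
s=status.observe();print(s["t"],tcp(),s["contact_force"],s["torque"],s["grip_width"])
p2,_,_=find("scene",["tab","tray","near_corner","far_corner"])
save(np.hstack([pic[:,:, :],cv2.resize(p2[130:230,230:360],(499,384))])[:, :] if 0 else cv2.resize(np.hstack([pic,cv2.resize(p2[130:230,230:360],(499,384))]),(800,304)),"g")
E
```

```text
wrist tab 0.96 [ 0.5136 -0.2659  0.0801]
wrist tray 0.87 [ 0.5839 -0.1992  0.0497]
wrist near_corner 0.92 [ 0.5181 -0.2581  0.0553]
wrist far_corner 0.56 [ 0.5855 -0.2006  0.0497]
10.1 [[-0.0733  0.6495 -0.7568  0.5093]
 [-0.0652 -0.7603 -0.6463 -0.2655]
 [-0.9952  0.002   0.0981  0.0706]
 [ 0.      0.      0.      1.    ]] [ 2.7559 -0.5967  4.8983] [-0.2797 -1.1994 -0.0867] 0.007476177495628055
scene tab 0.62 [ 0.511  -0.264   0.0821]
scene tray 0.73 [ 0.5887 -0.197   0.0494]
scene near_corner 0.73 [ 0.5131 -0.2609  0.0613]
scene far_corner 0.75 [ 0.6572 -0.142   0.0413]
```

View pics/g.png

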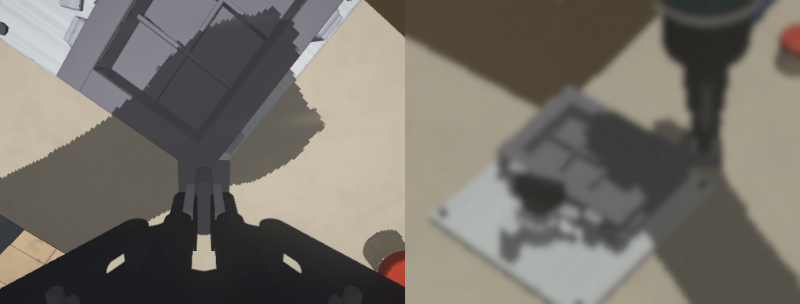

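```bash
python3 - <<'E'
from h import *
arc(np.array([.6542,-.1401,.04]),[.03,.06,.09,.12,.15,.18,.2,.25])
E
```

```text
0.03 mm [-5.8096  0.0033 -0.4292] rv [-0.     -0.03    0.0002] dz 0.005738972135408499
0.06 mm [-11.6037   0.0055  -1.0325] rv [-0.0001 -0.06    0.0003] dz 0.011445367120840808
0.09 mm [-17.3771   0.0068  -1.8092] rv [-0.0001 -0.09    0.0005] dz 0.01711404958598016
0.12 mm [-23.1247   0.007   -2.7589] rv [-0.0001 -0.12    0.0007] dz 0.02273991809923251
0.15 mm [-28.8411   0.0063  -3.8804] rv [-0.0001 -0.15    0.0008] dz 0.028317909758670656
0.18 mm [-34.5214   0.0046  -5.173 ] rv [-0.0002 -0.18    0.001 ] dz 0.03384300474830425
0.2 mm [-38.2855   0.0028  -6.1291] rv [-0.0002 -0.2     0.0011] dz 0.03749455686133886
0.25 mm [-47.6058  -0.0034  -8.8469] rv [-0.0002 -0.25    0.0014] dz 0.04650135152206246
```

Request:
arm_command:
  series:
    - [0, -5.8, 0, -0.4, 0, -0.03, 0]
    - [0, -11.6, 0, -1, 0, -0.06, 0]
    - [0, -17.4, 0, -1.8, 0, -0.09, 0]
    - [0, -23.1, 0, -2.8, 0, -0.12, 0]
    - [0, -28.8, 0, -3.9, 0, -0.15, 0]
    - [0, -34.5, 0, -5.2, 0, -0.18, 0]
    - [0, -38.3, 0, -6.1, 0, -0.2, 0]
    - [0, -38.3, 0, -6.1, 0, -0.2, 0]

```text
t: 11.15
position: [0.5163, -0.2587, 0.1077]
ee_rot: [1.493, 0.551, -2.025]
contact_force: [-0.2, -3.4, 0.1]
grip_width: 0.0075
```

```bash
python3 - <<'E'
from h import *
s=status.observe();print(s["t"],s["contact_force"],s["torque"],s["grip_width"])
pic,d,T=find("wrist",["tab","tray","near_corner","far_corner"])
p2,_,_=find("scene",["tab","tray","near_corner","far_corner"])
save(cv2.resize(np.hstack([pic,cv2.resize(p2[130:230,230:360],(499,384))]),(800,304)),"i")
E
```

```text
11.15 [-0.1815 -3.4163  0.1435] [-0.7491 -0.3685 -0.2455] 0.0075443066642646465
wrist tab 0.74 [ 0.5202 -0.2566  0.1187]
wrist near_corner 0.74 [ 0.5219 -0.2533  0.0888]
scene tab 0.87 [ 0.5197 -0.2529  0.1177]
scene tab 0.49 [ 0.5502 -0.4819 -0.0014]
scene tray 0.62 [ 0.5917 -0.1954  0.0704]
scene near_corner 0.7 [ 0.5188 -0.2576  0.0945]
scene far_corner 0.9 [ 0.6563 -0.1413  0.0403]
```

View pics/i.png

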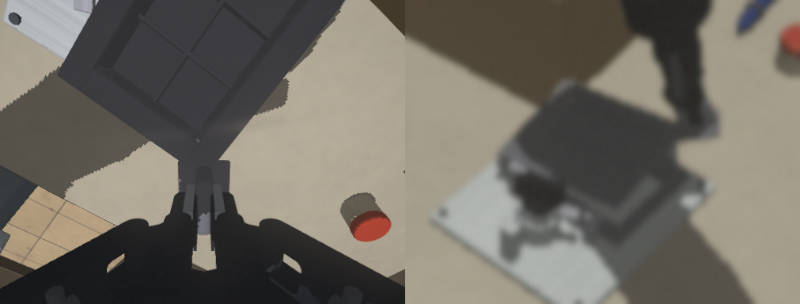

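Request:
arm_command:
  series:
    - [0, -9.5, 0, 3, 0, 0, 0]
    - [0, -19, 0, 6, 0, 0, 0]
    - [0, -29, 0, 9, 0, 0, 0]
    - [0, -43, 0, 13, 0, 0, 0]
    - [0, -57, 0, 18, 0, 0, 0]
    - [0, -76, 0, 24, 0, 0, 0]
    - [0, -95, 0, 29, 0, 0, 0]
    - [0, -95, 0, 29, 0, 0, 0]

```text
t: 12.45
position: [0.5177, -0.2589, 0.2106]
ee_rot: [1.498, 0.548, -2.021]
contact_force: [-0.3, 0.4, -1.2]
grip_width: 0.0072
```

```bash
python3 - <<'E'
from h import *
s=status.observe();print(s["t"],tcp(),s["contact_force"],s["torque"],s["grip_width"])
pic,d,T=find("wrist",["tab","tray","near_corner","far_corner"])
p2,_,_=find("scene",["tab","tray","near_corner","far_corner","notebook"])
save(cv2.resize(np.hstack([pic,cv2.resize(p2[100:230,230:399],(499,384))]),(800,304)),"j")
E
```

```text
12.45 [[-0.2192  0.6498 -0.7278  0.5177]
 [-0.1934 -0.7601 -0.6204 -0.2589]
 [-0.9563  0.0048  0.2923  0.2106]
 [ 0.      0.      0.      1.    ]] [-0.303   0.365  -1.1882] [ 0.2086 -0.2432 -0.0184] 0.007166030553311785
wrist tab 0.67 [ 0.5203 -0.2575  0.2268]
wrist tray 0.93 [ 0.5901 -0.1987  0.1703]
wrist near_corner 0.65 [ 0.5233 -0.2526  0.1958]
scene tab 0.56 [ 0.5217 -0.2567  0.2165]
scene tray 0.76 [ 0.5893 -0.196   0.1651]
scene near_corner 0.93 [ 0.519  -0.2588  0.1949]
scene near_corner 0.39 [ 0.5883 -0.1948  0.1663]
scene far_corner 0.56 [ 0.6528 -0.1442  0.1374]
scene notebook 0.85 [ 0.5608  0.2647 -0.0014]
```

View pics/j.png

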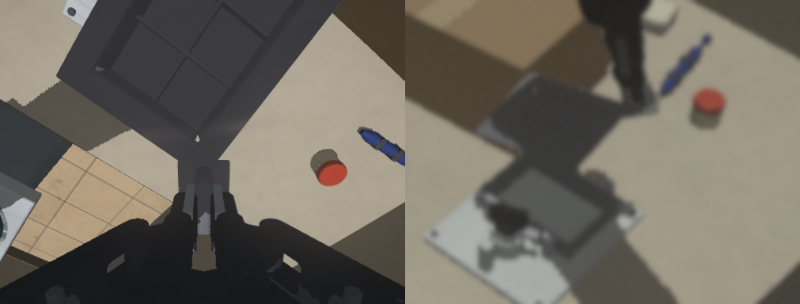

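```bash
python3 - <<'E'
from h import *
Y=.0745+.633-np.pi/2
for f in(.12,.25,.4,.6,.8,1): 
    a=np.array([.5177,-.2589,.2106]);b=np.array([.484,.1996,.23]);delta(a+f*(b-a),rot(Y))
E
```

```text
mm [-15.623  -43.3781 -30.1868] rv [-0.0003  0.2994 -0.0007] t 13.0
mm [-28.5056 -91.5293 -63.2596] rv [-0.0003  0.2994 -0.0007] t 13.0
mm [ -43.3701 -147.0885 -101.4204] rv [-0.0003  0.2994 -0.0007] t 13.0
mm [ -63.1894 -221.1673 -152.3016] rv [-0.0003  0.2994 -0.0007] t 13.0
mm [ -83.0088 -295.2461 -203.1827] rv [-0.0003  0.2994 -0.0007] t 13.0
mm [-102.8282 -369.325  -254.0639] rv [-0.0003  0.2994 -0.0007] t 13.0
```

Request:
arm_command:
  series:
    - [0, -3, -11, -8, 0, 0.05, 0]
    - [0, -9, -33, -22, 0, 0.12, 0]
    - [0, -16, -58, -40, 0, 0.19, 0]
    - [0, -24, -85, -58, 0, 0.25, 0]
    - [0, -33, -115, -79, 0, 0.3, 0]
    - [0, -42, -148, -102, 0, 0.3, 0]
    - [0, -52, -182, -125, 0, 0.3, 0]
    - [0, -62, -217, -149, 0, 0.3, 0]

```text
t: 13.8
position: [0.4972, 0.012, 0.2226]
ee_rot: [1.812, 0.667, -1.81]
contact_force: [0.8, 0.1, -1.3]
grip_width: 0.0074
```

```bash
python3 - <<'E'
from h import *
delta([.484,.1996,.23],rot(.0745+.633-np.pi/2))
E
```

```text
mm [  -7.5518 -151.2713 -111.7739] rv [-0.0009 -0.001  -0.0015] t 13.8
```

Request:
arm_command:
  series:
    - [0, -2, -28, -21, 0, 0, 0]
    - [0, -3, -56, -41, 0, 0, 0]
    - [0, -4, -84, -62, 0, 0, 0]
    - [0, -5, -110, -81, 0, 0, 0]
    - [0, -6, -130, -96, 0, 0, 0]
    - [0, -7, -143, -106, 0, 0, 0]
    - [0, -7, -151, -112, 0, 0, 0]
    - [0, -7, -151, -112, 0, 0, 0]

```text
t: 14.6
position: [0.4844, 0.1991, 0.2291]
ee_rot: [1.811, 0.669, -1.809]
contact_force: [0.5, -0.4, -1.8]
grip_width: 0.0076
```

```bash
python3 - <<'E'
from h import *
s=status.observe();print(s["t"],s["position"],s["contact_force"],s["torque"],s["grip_width"])
pw,d,T=find("wrist",["tab","near_corner","tray"])
p2,_,_=find("scene",["tray","near_corner","far_corner","notebook"])
p3,_,_=find("top",["tray","near_corner","far_corner","notebook","mug","tape_roll","jar","latch_grip"])
save(cv2.resize(np.hstack([p2,p3]),(800,300)),"k")
E
```

```text
14.6 [0.4844 0.1991 0.2291] [ 0.4527 -0.373  -1.8472] [-0.0733  0.0697  0.0221] 0.007636908468324466
wrist tab 0.9 [0.4842 0.1996 0.241 ]
wrist near_corner 0.68 [0.493  0.2075 0.2133]
wrist tray 0.64 [0.5604 0.2662 0.216 ]
scene tray 0.78 [0.5643 0.2651 0.2163]
scene near_corner 0.95 [0.4895 0.2023 0.2198]
scene notebook 0.86 [0.5628 0.2684 0.0018]
top tray 0.59 [0.5619 0.2618 0.2154]
top tray 0.38 [0.4834 0.1957 0.2371]
top near_corner 0.91 [0.4887 0.2046 0.2147]
top far_corner 0.92 [0.6306 0.3197 0.222 ]
top far_corner 0.27 [ 0.7998 -0.0053  0.0002]
top notebook 0.67 [ 0.5595  0.264  -0.0038]
top mug 0.89 [ 0.7966 -0.0081 -0.0012]
top tape_roll 0.96 [0.7651 0.2002 0.0015]
top jar 0.57 [ 0.5542 -0.484   0.0006]
top latch_grip 0.77 [ 0.5722 -0.1207  0.069 ]
```

View pics/k.png

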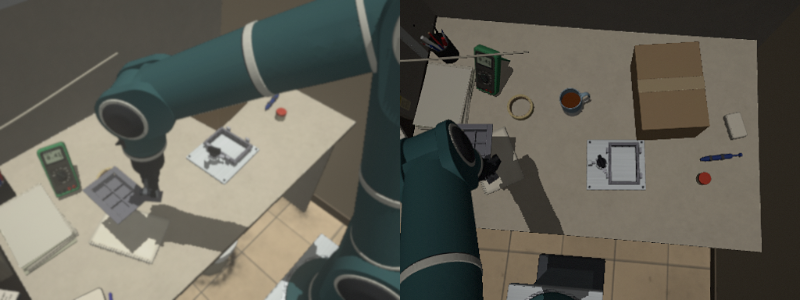

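```bash
python3 -c "
from station import finish_job,status
s=status.observe();print(s['t'],max(map(abs,s['joint_vel'])),s['grip_width']);print(finish_job())"
```

```text
15.5 0.0017183338909556737 0.007551917641612469
the job is handed in; nothing more can be done
None
```

I did the job in the order you asked and handed it in at 15.5 s, with the tray held over the notebook.

- **Latch:** I turned it about 1.19 rad clockwise, past the detent. In the wrist picture before the peel, its finger was clear of the tray rim.
- **Peel:** I gripped the tab at 115 N and raised that corner about 5 cm. The networks put the far corner at 40 mm, its starting height, so it was still on the stack. Only then did I lift the tray off.
- **Final pose:** The tray centre was measured at about (0.56, 0.265) m, and the notebook centre at (0.56, 0.266) m. The rim is at about 0.216 m, with both diagonal corners within 1 cm of each other in height, and the tray is right side up. The arm was still and the grip steady at hand-in.
- **Mug, tape roll and jar:** All three were measured within about 3 mm of where they started.

Two readings were slightly off. The grip width on the 10 mm tab read 7.5 mm, which I took as the pads compressing at the high grip force. A few low-confidence network reports were plainly wrong and I ignored them. I did not see anything else fail or disagree.

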